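# Clear the inspection lens, then present the ball tray to it

### The job

The bearing ring lying on the inspection lens has a piece broken out of it: take it off and drop it into the reject box. Then lift the ball tray by its upright handle and carry it level, the loose steel ball staying in its pocket, and finish while still holding the tray level and still with the ball centred over the lens and the tray's underside about 3 cm above it. Leave the wax tin, the tack jar and the sanding block where they are.

Things in the scene. Friction and masses are not known exactly. Their poses are not given: they have to be found in the camera images.
- inspector: inspection lens, fixed to the bench: square grey housing 80 x 80 x 30 mm with an upright round lens tube 40 mm in diameter in its middle, whose flat top is 60 mm above the bench. Origin at the centre of the underside, z up.
- lens (a point): centre of the flat top of the lens tube, 60 mm above the bench.
- reject_box: square open-topped plywood box, fixed to the bench, 110 x 110 x 50 mm outside, walls and floor 5 mm, empty. Origin at the centre of the underside, axes along its sides.
- broken_ring: steel bearing ring, 44 mm outside diameter, about 32 mm inside, 14 mm high, 60 g, with a gap of about 48 degrees broken out of it. It lies flat on top of the lens tube, overhanging it by about 2 mm all round. Origin at the centre of its underside; +x points to the gap, z up. Pinched across the outside along its y axis it measures about 44 mm.
- tray: ball tray, loose on the bench, about 350 g: flat aluminium plate 130 x 74 x 8 mm (x by y by z) with low edge strips and an upright wooden handle in its middle. Origin at the centre of the plate's underside. The handle is a flat upright blade centred on the origin, 36 mm along x, 12 mm thick along y, its top 70 mm above the underside; below 14 mm it stands in a wider foot, 40 x 22 mm. The pocket for the ball lies 42 mm from the origin along +x.
- pocket (a point): the point where the centre of the seated ball lies: on the tray's x = 42 mm, y = 0, 16.5 mm above the underside. The pocket is a round viewing hole 14 mm wide through the plate in which the ball sits, inside a rim 36 mm wide inside and 4 mm high. The ball rolls out of the hole at a tilt of about 35 degrees, less when jerked. z is the tray's upright axis.
- window (a point): centre of the viewing hole on the underside of the tray, straight below the pocket.
- ball: loose steel ball 22 mm in diameter, 43 g, sitting in the tray's pocket; its top is about 27.5 mm above the tray's underside. Origin at its centre.
- wax_tin: bystander: round brown wax tin, 78 mm in diameter, 27 mm high, origin at the centre of its underside.
- tack_jar: bystander: jar of tacks with a lid, 62 x 57 x 84 mm, origin at the centre of its underside.
- sanding_block: bystander: brown cork sanding block, 59 x 101 x 32 mm (x by y by z), origin at the centre of its underside.
Things that resemble listed ones, but are neither listed nor needed, are in the scene too. Leave any blue or purple look-alike of the broken_ring alone.

How it is judged:
By the outcome, as a careful person would: the job done as asked, in the order asked, and still so for the second after the job is handed in, while the arm keeps its last pose, push and grip.
It also fails if it takes over 56 s, if anything falls off the work surface, if the arm or the gripper's body presses on something with over 40 N, if the wrist force passes 120 N, or if a joint passes its speed limit or range.

### The arm

A 7-joint arm with a two-finger parallel gripper is mounted at the origin on a cart in front of the work surface, level with it; the furniture and walls round the work are solid. World frame = base frame: x ahead of the robot, y to its left, z up, the work surface at z = 0. Lengths are in m, angles in rad, forces in N, time in s.
With the tool pointing down it reaches from about 0.35 to 0.9 m from the base axis. Payload 8.1 kg.
Tool frame: the origin (TCP) lies at the very end of the fingers, on their centre line; the grasp point (between the pads) lies 19 mm behind it; z points along the fingers, y is the line along which they close (so a half turn about z gives the same grasp; the last joint's range is limited). The gripper opens to 92 mm and grips with 3 to 60 N. Pads are 19 mm wide; open, the fingers measure 130 mm over their backs; the gripper's body (75 mm by 190 mm) begins 47 mm behind the grasp point.
Start: joints at [1.043, 0.434, 0.025, 1.573, -0.012, 1.134, -0.075], TCP at [0.258, -0.569, 0.227] pointing down, gripper open.
Joint ranges: [-2.62, 2.62], [-0.44, 2.09], [-1.27, 1.32], [0.08, 2.57], [-1.32, 4.46], [0.12, 2], [-2.74, 2.74]. Speed limits (rad/s): [2.22, 2.22, 3.01, 3.01, 3.14, 3.14, 3.14].

### API

Orientations are given as a rotation vector (axis times angle).
In Python, from cell import arm gives the robot as it stands.
- The arm moves only by the tool jog_arm, never from a script. Its argument "rows" is a list of rows, each a list of 3 entries, a list of its own where there are three numbers: the shift along the world's x, y, z in cm, then the turn, a rotation vector about the world's x, y, z in degrees, then the opening, from 0 (shut) to 1 (fully open). A call has 1 to 8 rows; each row is the pose to reach, as a shift and turn from the pose commanded when the call began; what a row does not reach only later rows make up. A row lasts 1/8 s, in which the tool goes at most 62.5 mm and 10.7 degrees, less where a joint would pass 70% of its speed; a pose out of reach is approached as far as the arm can. A call with a gripper value outside its range is refused whole. The fingers move at their own pace and stop on an object; "newtons" is the grip in N (left out, the last holds). Time passes only in rows, so rows that repeat a pose let the fingers close. It gives the time, the measured TCP pose, the force, the opening and the grip force at its end, in the units of the state.
- arm.observe(): the state, without advancing time (a new reading comes with each control period).
- arm.get_image(name): name is "scene" or "top" or "wrist"; returns a dict with "img" (400x640x3 uint8, red, green, blue), "depth" (400x640 float32, m along the optical axis (not along the pixel's ray), 0 where there is no reading), "fx", "fy", "cx", "cy" (pixels), "rvec" (rotation vector, rad) and "tvec" (3), from world to camera coordinates, as OpenCV has them; the wrist camera has in their place "mount" (4x4, takes a point from camera to tool coordinates, whose origin is the TCP and whose axes are the flange's). Camera axes: x right, y down, z forward; pixel columns grow to the right and rows downward; lengths in m; the calibration is good to about 2 mm. The wrist camera is an equidistant fisheye: a pixel r from the principal point sees the ray r / f radians off the axis. A picture is of the moment at which its call begins: read the wrist's pose just before it.
- arm.sign_off(): hands the job in; it is judged then, once.
The state is a dict: "clock": time; "joints": joint angles; "dq": joint speeds; "joint_efforts": joint torques, N m; "position": TCP position; "ee_rot": TCP orientation; "force": force on the tool from outside, world axes, zero at the start; "ft_torque": the same for the moment, N m; "width": opening from 0.0 (shut) to 1.0 (fully open); "gripper_force": force on a finger pad.
Only numpy, scipy, OpenCV 4.12 (cv2) and the standard library are available. Lean on these libraries where they do the work, as an engineer would, in place of code of your own. Each camera call takes 0.05 s, during which the arm holds its last target. There are 200 camera calls.

## Working session

There is one attempt and no reset: what is moved stays moved. The work goes in short steps, Python scripts to look and compute and a tool call to move; the robot and the scene stay as the last step left them, time stands still between calls to the robot, and variables do not carry over. Pictures are saved under pics/ and viewed, at most 10 in all, crops included, and the job is handed in when it is done.

Besides the shell and the picture viewer there is one more tool, called as name(argument=value, ...), one argument or row to a line, values as JSON. jog_arm: Moves the arm, as the interface text tells. Its arguments: {"type":"object","properties":{"rows":{"type":"array","items":{"type":"array"}},"newtons":{"type":"number"}},"required":["rows"]}

```bash
mkdir -p pics; ls; cat > h.py <<'E'
import numpy as np, cv2
from scipy.spatial.transform import Rotation as R
from cell import arm
def cloud(im):
    d=im["depth"]; v,u=np.indices(d.shape)
    p=np.stack([(u-im["cx"])/im["fx"]*d,(v-im["cy"])/im["fy"]*d,d],-1)
    Rm=R.from_rotvec(im["rvec"]).as_matrix()
    return (p-np.array(im["tvec"]).ravel())@Rm
def ray(im,u,v,z):
    Rm=R.from_rotvec(im["rvec"]).as_matrix(); t=np.array(im["tvec"]).ravel()
    c=-Rm.T@t; d=Rm.T@np.array([(u-im["cx"])/im["fx"],(v-im["cy"])/im["fy"],1])
    return c+d*(z-c[2])/d[2]
E
python3 - <<'E'
from h import *
import pickle
s=arm.observe(); print(s)
for n in("top","scene"):
    im=arm.get_image(n); pickle.dump(im,open(n+".pkl","wb")); cv2.imwrite(f"pics/{n}0.png",im["img"][:,:,::-1])
    print(n,im["fx"],im["rvec"],im["tvec"])
E
```

```text
pics
{'clock': 0.0, 'joints': array([ 1.04343429,  0.43522336,  0.02498514,  1.57410391, -0.01160245,
        1.1340088 , -0.07513418]), 'dq': array([-7.40089298e-04, -8.70773160e-05,  9.01440816e-04,  1.95106488e-04,
       -4.86827854e-04,  1.60238329e-03,  3.50704535e-04]), 'joint_efforts': array([-2.52163200e-04, -6.67840862e+01,  9.85128209e-01, -3.14462042e+01,
       -6.05644472e-02,  4.28225286e-02,  2.08558299e-04]), 'position': array([ 0.2572919 , -0.56901305,  0.22594225]), 'ee_rot': array([-3.06955470e+00, -6.61710447e-01,  7.53364896e-04]), 'force': array([ 0.33911406, -0.18850568, -0.19792189]), 'ft_torque': array([-0.03644051, -0.01717309, -0.0092149 ]), 'gripper_force': 0.0, 'width': 0.9975666848608591}
top 440.2027613102193 [ 2.11719076 -2.09308528  0.22595547] [-0.0276192   0.55301846  0.86690781]
scene 514.2638648766939 [ 1.22063401 -2.1602459   1.10354234] [0.26910284 0.32378566 0.72237652]
```

View pics/top0.png

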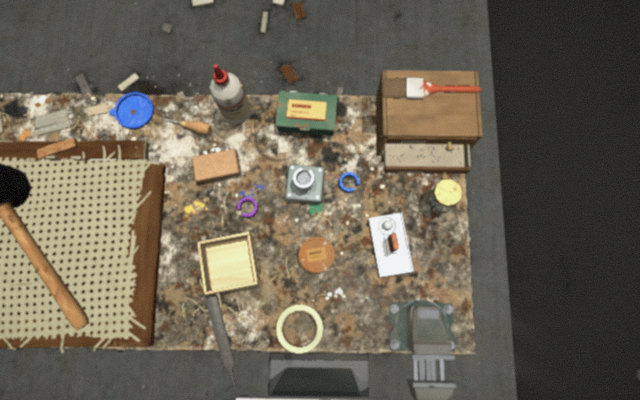

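View pics/scene0.png

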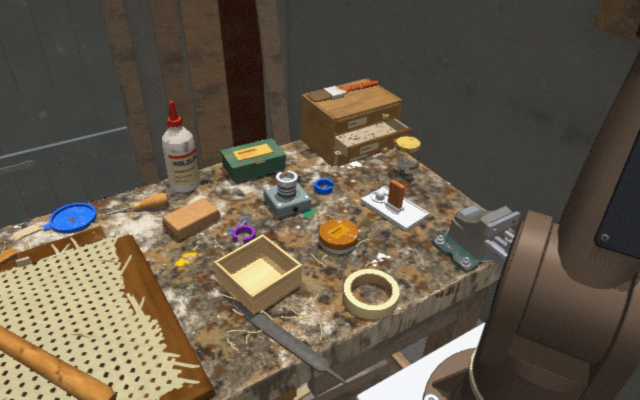

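The top view shows the ring on the lens at (304,178), the reject box at (228,263), and the tray at (391,244) with its ball at (387,226). The jar is at (448,192), the tin at (317,254) and the cork block at (216,165). A vise stands near the start pose.

```bash
python3 - <<'E'
from h import *
import pickle
im=pickle.load(open("top.pkl","rb")); P=cloud(im); g=im["img"].astype(int)
c=-R.from_rotvec(im["rvec"]).as_matrix().T@im["tvec"].ravel(); print("cam",c)
def sub(u0,u1,v0,v1,z0,z1,name):
    m=np.zeros(P.shape[:2],bool); m[v0:v1,u0:u1]=1
    m&=(P[...,2]>z0)&(P[...,2]<z1)&(im["depth"]>0)
    q=P[m]; (cx,cy),wh,a=cv2.minAreaRect((q[:,:2]*1000).astype(np.float32))
    print(name,m.sum(),"mean",q.mean(0).round(4),"rect",round(cx),round(cy),np.round(wh),round(a,1),"zmed",np.median(q[:,2]).round(4)); return m,q
sub(285,325,160,205,.02,.04,"housing")
m,q=sub(285,325,160,205,.055,.1,"ring+lens")
m,q=sub(285,325,160,205,.066,.1,"ring")
sub(195,262,228,298,.04,.06,"box")
sub(365,418,205,282,.004,.02,"plate")
sub(365,418,205,282,.05,.09,"handle")
sub(375,400,215,236,.018,.04,"ball")
sub(295,340,232,275,.015,.04,"tin")
sub(430,465,175,212,.06,.1,"jar")
sub(190,245,145,185,.02,.04,"block")
sub(270,345,85,140,.03,.12,"greenbox")
sub(375,485,65,175,.03,.3,"drawers")
sub(380,460,295,355,.02,.3,"vise")
m=(P[...,2]>.01)&(P[...,2]<.1)
crop=im["img"][140:290,200:430,::-1]; cv2.imwrite("pics/c1.png",cv2.resize(crop,None,fx=3.4,fy=3.4,interpolation=cv2.INTER_CUBIC))
E
```

```text
cam [ 0.35348713 -0.025565    0.96566799]
housing 919 mean [0.5957 0.0245 0.029 ] rect 600 26 [80. 83.] 85.4 zmed 0.0291
ring+lens 347 mean [0.5998 0.0266 0.0662] rect 600 26 [43. 42.] 0.8 zmed 0.064
ring 165 mean [0.5971 0.0269 0.0729] rect 599 26 [44. 41.] 77.2 zmed 0.0732
box 596 mean [0.4228 0.1828 0.0483] rect 423 181 [111. 110.] 12.1 zmed 0.0488
plate 1796 mean [ 0.4666 -0.1636  0.0083] rect 471 -165 [164.  90.] 8.9 zmed 0.008
handle 121 mean [ 0.4684 -0.1625  0.0664] rect 469 -164 [35. 13.] 10.8 zmed 0.0681
ball 76 mean [ 0.5103 -0.1557  0.0235] rect 511 -156 [20. 20.] 43.3 zmed 0.0236
tin 1042 mean [ 0.4441 -0.003   0.0261] rect 445 -3 [77. 75.] 1.4 zmed 0.026
jar 641 mean [ 0.5709 -0.2717  0.0813] rect 572 -273 [57. 60.] 51.5 zmed 0.0826
block 1136 mean [0.6389 0.2245 0.0292] rect 640 226 [ 59. 100.] 11.9 zmed 0.0294
greenbox 2169 mean [0.7646 0.025  0.0418] rect 766 25 [133.  92.] 86.1 zmed 0.0418
drawers 10059 mean [ 0.7139 -0.2316  0.1102] rect 716 -235 [204. 207.] 89.8 zmed 0.1284
vise 1922 mean [ 0.2935 -0.2189  0.0786] rect 296 -224 [ 88. 126.] 1.4 zmed 0.0789
```

View pics/c1.png

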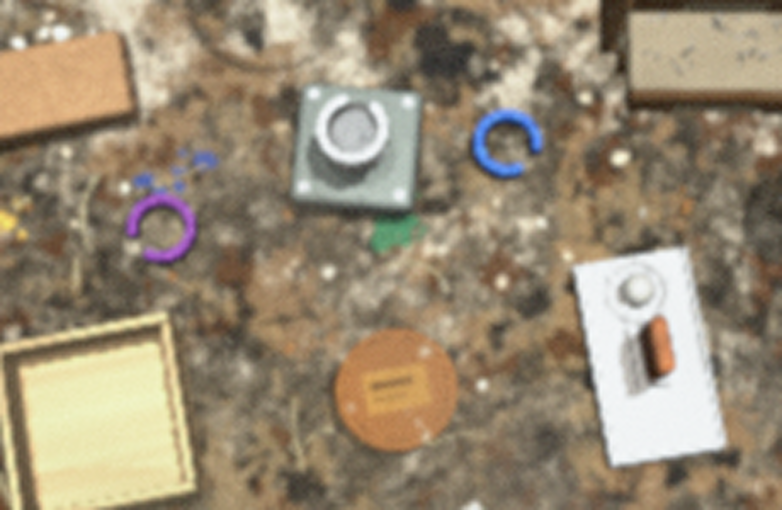

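The crop shows the ring at (352,130) with its gap to the upper right, about (372,105), so roughly -40° yaw in world. The tray's ball is at (638,288) and its handle at (658,348). I'll move above the ring with the pinch axis turned to about 51°.

jog_arm(
  rows=[
    [[17, 30, -1], [0, 0, -30], 1],
    [[34, 59, -3], [0, 0, -63], 1],
    [[34, 59, -3], [0, 0, -63], 1],
    [[34, 59, -3], [0, 0, -63], 1],
    [[34, 59, -3], [0, 0, -63], 1],
    [[34, 59, -3], [0, 0, -63], 1],
    [[34, 59, -3], [0, 0, -63], 1],
    [[34, 59, -3], [0, 0, -63], 1],
  ],
  newtons=40,
)

```text
clock: 1.1
position: [0.4955, -0.1569, 0.206]
ee_rot: [2.964, -1.042, -0.0]
force: [0.5, -0.9, 0.3]
width: 1.002
gripper_force: 0.0
```

jog_arm(
  rows=[
    [[5, 9, -1], [0, 0, 0], 1],
    [[9, 16, -1], [0, 0, 0], 1],
    [[9, 16, -1], [0, 0, 0], 1],
    [[9, 16, -1], [0, 0, 0], 1],
    [[9, 16, -1], [0, 0, 0], 1],
  ],
)

```text
clock: 1.72
position: [0.5845, 0.0009, 0.1956]
ee_rot: [2.964, -1.039, -0.002]
force: [-0.1, -0.4, -0.2]
width: 1.002
gripper_force: 0.0
```

```bash
python3 - <<'E'
from h import *
import pickle
s=arm.observe(); im=arm.get_image("wrist"); pickle.dump((s,im),open("w1.pkl","wb"))
print(s["position"],s["ee_rot"],im["mount"].round(3),im["fx"],im["cx"],im["cy"])
cv2.imwrite("pics/w1.png",im["img"][:,:,::-1])
E
```

```text
[0.58447444 0.0008615  0.19562471] [ 2.96356417e+00 -1.03931042e+00 -1.60314743e-03] [[-0.    -0.958 -0.285  0.078]
 [ 1.    -0.001  0.     0.002]
 [-0.001 -0.285  0.958 -0.157]
 [ 0.     0.     0.     1.   ]] 309.70691628693146 318.4177666610417 198.59844321137197
```

View pics/w1.png

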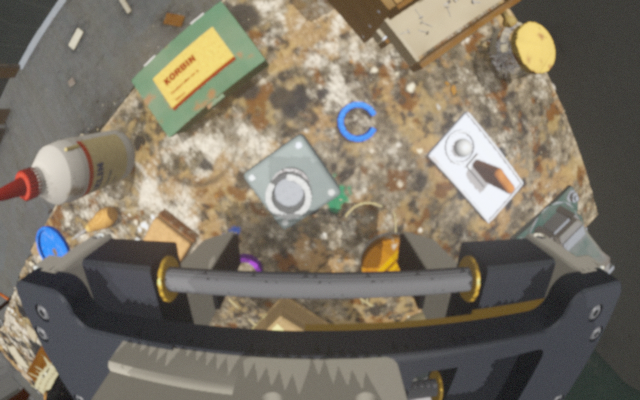

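The wrist view shows the ring at (289,190) on the housing, and the fingers at the bottom. I'll unwrap the annulus on the plane z=0.074 to get its centre and gap, and the tray's pose from the same picture.

```bash
cat >> h.py <<'E'
def wproj(s,im,p):
    M=np.array(im["mount"]); q=R.from_rotvec(s["ee_rot"]).inv().apply(np.atleast_2d(p)-s["position"])
    c=(q-M[:3,3])@M[:3,:3]; r=np.hypot(c[:,0],c[:,1]); th=np.arctan2(r,c[:,2])
    return np.stack([im["cx"]+im["fx"]*th*c[:,0]/r, im["cy"]+im["fy"]*th*c[:,1]/r],-1)
def ortho(s,im,cx,cy,z,half,mm=.5):
    n=int(2*half/mm*1000); i=np.arange(n)
    X=cx+half-i*mm/1000; Y=cy+half-i*mm/1000   # rows: +x up, cols: +y left
    g=np.stack(np.meshgrid(X,Y,indexing="ij")+[np.full((n,n),z)],-1) if 0 else np.dstack([*np.meshgrid(X,Y,indexing="ij"),np.full((n,n),z)])
    uv=wproj(s,im,g.reshape(-1,3)).reshape(n,n,2).astype(np.float32)
    return cv2.remap(im["img"],uv[...,0],uv[...,1],cv2.INTER_CUBIC)
E
python3 - <<'E'
from h import *
import pickle
s,im=pickle.load(open("w1.pkl","rb"))
a=ortho(s,im,.6,.026,.074,.05,.25); b=ortho(s,im,.49,-.16,.0235,.05,.25)
cv2.imwrite("pics/o1.png",np.hstack([a,b])[:,:,::-1])
E
```

```text
(no output)
```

View pics/o1.png

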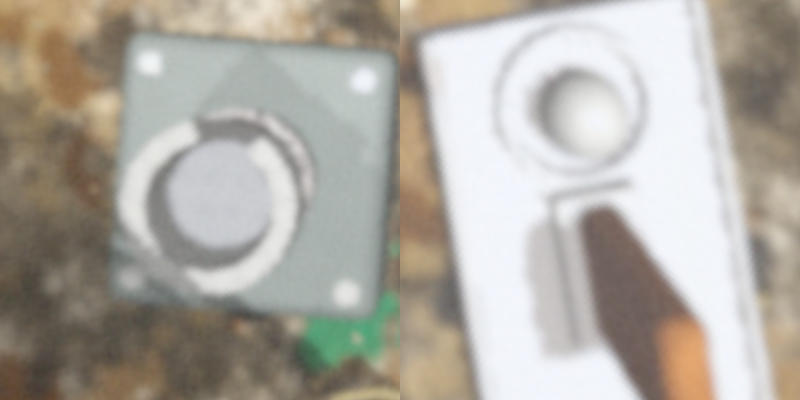

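The rectified crop puts the ring centre at (208,208), or about (0.599, 0.025) in world, with the gap toward (230,130), yaw about -16°. The ball is at about (0.512,-0.156). I'll turn the pinch by +23° and descend.

jog_arm(
  rows=[
    [[1.4, 2.4, 0], [0, 0, 10], 1],
    [[1.4, 2.4, -3], [0, 0, 20], 1],
    [[1.4, 2.4, -6], [0, 0, 23], 1],
    [[1.4, 2.4, -9], [0, 0, 23], 1],
    [[1.4, 2.4, -10], [0, 0, 23], 1],
    [[1.4, 2.4, -10], [0, 0, 23], 1],
    [[1.4, 2.4, -10], [0, 0, 23], 1],
  ],
)

```text
clock: 2.65
position: [0.5997, 0.025, 0.0975]
ee_rot: [-3.112, 0.429, -0.003]
force: [1.1, 0.4, -0.2]
width: 0.998
gripper_force: 0.0
```

```bash
python3 - <<'E'
from h import *
import pickle
s=arm.observe(); im=arm.get_image("wrist"); pickle.dump((s,im),open("w2.pkl","wb"))
print(s["position"],s["ee_rot"])
a=ortho(s,im,.6,.026,.074,.05,.25)
w=im["img"].copy(); cv2.imwrite("pics/w2.png",np.hstack([cv2.resize(w[100:400,160:480],(427,400)),a[:,:373]])[:,:,::-1])
E
```

```text
[0.59972888 0.02498061 0.09747493] [-3.11180799e+00  4.29080145e-01 -2.94954128e-03]
```

View pics/w2.png

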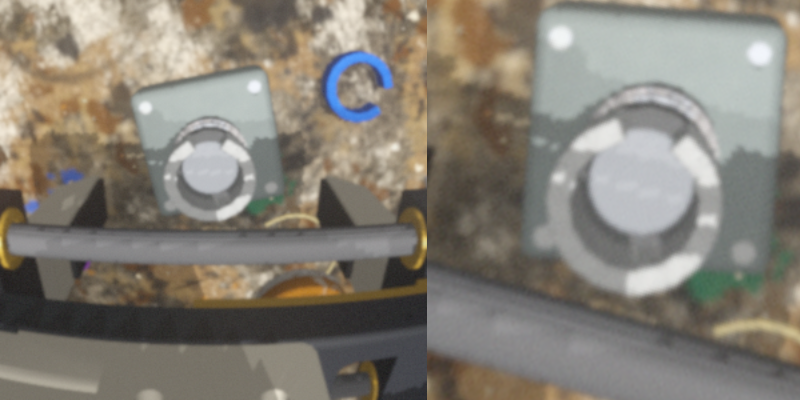

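The ring centre is still at (0.598,0.0245), and the gap faces -15°, square to the pinch. I'll descend and grip.

jog_arm(
  rows=[
    [[-0.1, 0, -2.5], [0, 0, 0], 1],
    [[-0.1, 0, -4.9], [0, 0, 0], 1],
    [[-0.1, 0, -4.9], [0, 0, 0], 0.6],
    [[-0.1, 0, -4.9], [0, 0, 0], 0.2],
    [[-0.1, 0, -4.9], [0, 0, 0], 0.2],
    [[-0.1, 0, -4.9], [0, 0, 0], 0.2],
    [[-0.1, 0, -4.9], [0, 0, 0], 0.2],
    [[-0.1, 0, -4.9], [0, 0, 0], 0.2],
  ],
  newtons=25,
)

```text
clock: 3.7
position: [0.5981, 0.0253, 0.0475]
ee_rot: [-3.112, 0.428, -0.001]
force: [0.2, 0.7, 3.2]
width: 0.477
gripper_force: 25.0
```

jog_arm(
  rows=[
    [[0, 0, 3], [0, 0, 0], 0.2],
    [[0, 0, 7], [0, 0, 0], 0.2],
    [[-3, 3, 9], [0, 0, 0], 0.2],
    [[-7, 6, 9], [0, 0, 0], 0.2],
    [[-11, 10, 9], [0, 0, 0], 0.2],
    [[-15, 13, 9], [0, 0, 0], 0.2],
    [[-17.5, 15.6, 9], [0, 0, 0], 0.2],
    [[-17.5, 15.6, 9], [0, 0, 0], 0.2],
  ],
)

```text
clock: 4.7
position: [0.4209, 0.1833, 0.1373]
ee_rot: [-3.113, 0.421, 0.001]
force: [0.1, -0.4, 0.2]
width: 0.476
gripper_force: 25.0
```

jog_arm(
  rows=[
    [[0, 0, -4], [0, 0, 0], 0.2],
    [[0, 0, -8], [0, 0, 0], 0.2],
    [[0, 0, -11], [0, 0, 0], 0.2],
    [[0, 0, -11], [0, 0, 0], 0.2],
    [[0, 0, -11], [0, 0, 0], 0.6],
    [[0, 0, -11], [0, 0, 0], 0.6],
    [[0, 0, -11], [0, 0, 0], 0.6],
  ],
)

```text
clock: 5.58
position: [0.4236, 0.1815, 0.0281]
ee_rot: [-3.111, 0.428, -0.002]
force: [0.2, 0.6, -0.2]
width: 0.598
gripper_force: 0.0
```

jog_arm(
  rows=[
    [[0, 0, 5], [0, 0, 0], 0.6],
    [[0, 0, 10], [0, 0, 0], 0.6],
    [[0, -3, 15], [0, 0, 8], 0.6],
    [[2, -10, 17], [0, 0, 16], 0.6],
    [[3, -16, 17], [0, 0, 25], 0.6],
    [[3, -22, 17], [0, 0, 25], 0.6],
    [[0, -28, 17], [0, 0, 25], 0.6],
    [[0, -34, 17], [0, 0, 25], 0.6],
  ],
)

```text
clock: 6.58
position: [0.4232, -0.144, 0.1979]
ee_rot: [3.131, 0.256, 0.001]
force: [1.1, -1.2, 0.3]
width: 0.597
gripper_force: 0.0
```

jog_arm(
  rows=[
    [[0, 0, 0], [0, 0, 0], 0.6],
    [[0, 0, 0], [0, 0, 0], 0.6],
  ],
)

```text
clock: 6.82
position: [0.4245, -0.142, 0.1975]
ee_rot: [-3.131, -0.255, -0.001]
force: [-0.1, 0.2, 0.4]
width: 0.602
gripper_force: 0.0
```

```bash
python3 - <<'E'
from h import *
import pickle
s=arm.observe(); im=arm.get_image("wrist"); t=arm.get_image("top"); pickle.dump((s,im,t),open("w3.pkl","wb"))
print(s["position"],s["ee_rot"],s["clock"])
a=ortho(s,im,.49,-.16,.07,.06,.3); b=ortho(s,im,.49,-.16,.0085,.06,.3)
c=cv2.resize(t["img"][140:300,195:345],(375,400))
cv2.imwrite("pics/w3.png",np.hstack([cv2.resize(np.vstack([a,b]),(400,800))[200:],c[:].repeat(1,0) if 0 else cv2.copyMakeBorder(c,0,200,0,0,0)])[:,:,::-1])
E
```

```text
[ 0.42448973 -0.14195856  0.19753518] [-3.13102666e+00 -2.54969983e-01 -1.06614560e-03] 6.825
```

View pics/w3.png

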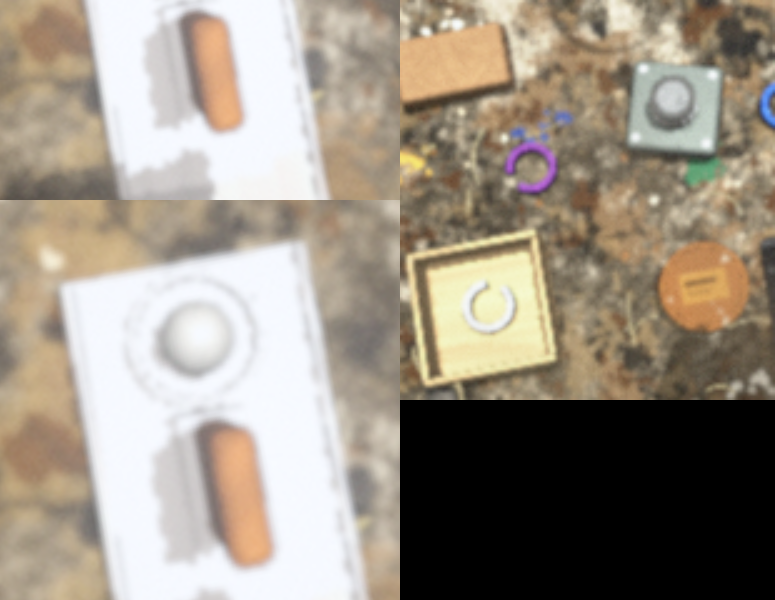

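The broken ring lies in the box at (488,308) and the lens is clear. In the rectified view the handle top is at (217,72), or about (0.4685,-0.165), and the tray yaw of 9.7° matches the tool. I'll descend onto the handle.

jog_arm(
  rows=[
    [[2.2, -1.1, 0], [0, 0, 0.4], 0.6],
    [[4.4, -2.2, -3], [0, 0, 0.4], 0.6],
    [[4.4, -2.2, -7], [0, 0, 0.4], 0.6],
    [[4.4, -2.2, -11], [0, 0, 0.4], 0.6],
    [[4.4, -2.2, -14], [0, 0, 0.4], 0.6],
    [[4.4, -2.2, -16], [0, 0, 0.4], 0.6],
    [[4.4, -2.2, -17], [0, 0, 0.4], 0.6],
    [[4.4, -2.2, -17], [0, 0, 0.4], 0.6],
  ],
)

```text
clock: 7.92
position: [0.4685, -0.1635, 0.027]
ee_rot: [-3.13, -0.269, 0.001]
force: [0.6, -0.6, 0.6]
width: 0.6
gripper_force: 0.0
```

jog_arm(
  rows=[
    [[0, 0, 0], [0, 0, 0], 0.4],
    [[0, 0, 0], [0, 0, 0], 0.3],
    [[0, 0, 0], [0, 0, 0], 0.2],
    [[0, 0, 0], [0, 0, 0], 0.15],
    [[0, 0, 0], [0, 0, 0], 0.1],
    [[0, 0, 0], [0, 0, 0], 0.05],
    [[0, 0, 0], [0, 0, 0], 0],
    [[0, 0, 0], [0, 0, 0], 0],
  ],
  newtons=45,
)

```text
clock: 8.93
position: [0.4684, -0.1643, 0.0273]
ee_rot: [3.13, 0.267, 0.0]
force: [-0.8, 0.7, 5.3]
width: 0.128
gripper_force: 45.0
```

Handle gripped at 11.8 mm. I'll lift smoothly.

jog_arm(
  rows=[
    [[0, 0, 0.2], [0, 0, 0], 0],
    [[0, 0, 0.7], [0, 0, 0], 0],
    [[0, 0, 1.5], [0, 0, 0], 0],
    [[0, 0, 2.4], [0, 0, 0], 0],
    [[0, 0, 3.3], [0, 0, 0], 0],
    [[0, 0, 4.2], [0, 0, 0], 0],
    [[0, 0, 4.8], [0, 0, 0], 0],
    [[0, 0, 5], [0, 0, 0], 0],
  ],
)

```text
clock: 9.93
position: [0.4686, -0.1645, 0.0776]
ee_rot: [3.13, 0.266, 0.001]
force: [-1.0, -0.1, -4.5]
width: 0.131
gripper_force: 45.0
```

jog_arm(
  rows=[
    [[0, 0, 0.2], [0, 0, 0], 0],
    [[0, 0, 0.7], [0, 0, 0], 0],
    [[0, 0, 1.5], [0, 0, 0], 0],
    [[0, 0, 2.4], [0, 0, 0], 0],
    [[0, 0, 3.3], [0, 0, 0], 0],
    [[0, 0, 4.2], [0, 0, 0], 0],
    [[0, 0, 4.8], [0, 0, 0], 0],
    [[0, 0, 5], [0, 0, 0], 0],
  ],
)

```text
clock: 10.92
position: [0.4686, -0.1645, 0.1277]
ee_rot: [3.13, 0.266, 0.001]
force: [0.0, -0.8, -3.9]
width: 0.128
gripper_force: 45.0
```

```bash
cat > look.py <<'E'
from h import *
import sys
s=arm.observe(); w=arm.get_image("wrist"); t=arm.get_image("top"); sc=arm.get_image("scene")
print(s["clock"],s["position"],s["ee_rot"],s["force"],s["width"])
h=s["position"]; U=h[2]-.027
for n,im in(("top",t),("scene",sc)):
    P=cloud(im); d=np.hypot(P[...,0]-h[0],P[...,1]-h[1])
    m=(d<.075)&(abs(P[...,2]-U-.008)<.012)&(im["depth"]>0)&(im["img"].min(-1)>110)
    q=P[m]
    if len(q)>50:
        A=np.c_[q[:,:2]-q[:,:2].mean(0),np.ones(len(q))]; k=np.linalg.lstsq(A,q[:,2],rcond=None)[0]
        print(n,len(q),"plate z",k[2],"expected",U+.008,"tilt deg",np.degrees(k[:2]))
cv2.imwrite(f"pics/{sys.argv[1]}.png",np.hstack([sc["img"][80:280,180:480],t["img"][120:320,240:460]])[:,:,::-1].repeat(1,0))
E
python3 look.py l1; python3 - <<'E'
import cv2;i=cv2.imread("pics/l1.png");cv2.imwrite("pics/l1.png",cv2.resize(i,(798,307)))
E
```

```text
10.925 [ 0.46860365 -0.16445153  0.12766226] [3.13000009e+00 2.66452825e-01 1.02656938e-03] [ 3.57514249e-03 -7.74705117e-01 -3.91581316e+00] 0.12768734916270494
top 609 plate z 0.1080367740252608 expected 0.1086622638841298 tilt deg [-0.32593594  0.89464464]
scene 1202 plate z 0.107522662581919 expected 0.1086622638841298 tilt deg [ 1.36984271 -1.09723901]
```

View pics/l1.png

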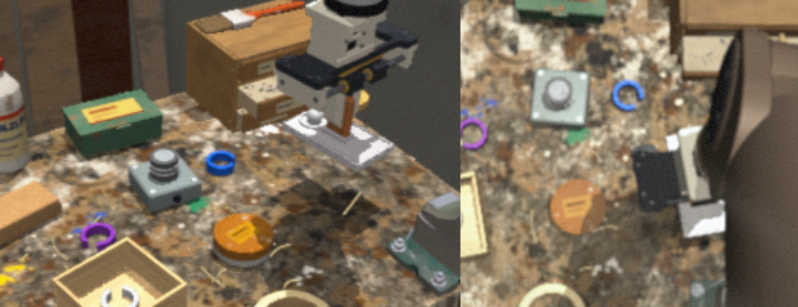

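The tray is up and level, with the ball seated at (313,115) left and the ring in the box at (120,297). Its underside is at about 0.10. I'll carry it over the lens.

jog_arm(
  rows=[
    [[0.1, 0.2, 0], [0, 0, 0], 0],
    [[0.3, 0.6, 0], [0, 0, 0], 0],
    [[0.65, 1.35, 0], [0, 0, 0], 0],
    [[1.15, 2.35, 0], [0, 0, 0], 0],
    [[1.65, 3.4, 0], [0, 0, 0], 0],
    [[2.2, 4.5, 0], [0, 0, 0], 0],
    [[2.7, 5.55, 0], [0, 0, 0], 0],
    [[3.25, 6.65, 0], [0, 0, 0], 0],
  ],
)

```text
clock: 12.08
position: [0.5012, -0.0971, 0.1271]
ee_rot: [3.13, 0.267, -0.0]
force: [2.1, -0.4, -4.3]
width: 0.127
gripper_force: 45.0
```

jog_arm(
  rows=[
    [[0.5, 1.1, 0], [0, 0, 0], 0],
    [[1.05, 2.15, 0], [0, 0, 0], 0],
    [[1.6, 3.25, 0], [0, 0, 0], 0],
    [[2.1, 4.3, 0], [0, 0, 0], 0],
    [[2.65, 5.4, 0], [0, 0, 0], 0],
    [[3.15, 6.45, 0], [0, 0, 0], 0],
    [[3.7, 7.55, 0], [0, 0, 0], 0],
    [[4.2, 8.6, 0], [0, 0, 0], 0],
  ],
)

```text
clock: 13.08
position: [0.5433, -0.0111, 0.1272]
ee_rot: [3.13, 0.267, 0.0]
force: [0.0, -0.2, -3.7]
width: 0.129
gripper_force: 45.0
```

jog_arm(
  rows=[
    [[0.5, 1.0, 0], [0, 0, 0], 0],
    [[0.9, 1.85, 0], [0, 0, 0], 0],
    [[1.2, 2.45, 0], [0, 0, 0], 0],
    [[1.35, 2.8, 0], [0, 0, 0], 0],
    [[1.45, 3.0, 0], [0, 0, 0], 0],
    [[1.45, 3.0, 0], [0, 0, 0], 0],
    [[1.45, 3.0, 0], [0, 0, 0], 0],
  ],
)

```text
clock: 13.95
position: [0.5573, 0.0178, 0.1272]
ee_rot: [3.13, 0.266, -0.0]
force: [-0.2, -1.5, -4.0]
width: 0.127
gripper_force: 45.0
```

```bash
python3 - <<'E'
from h import *
import pickle
s,_,im=pickle.load(open("w3.pkl","rb")); P=cloud(im); v,u=np.indices(P.shape[:2])
for lo,hi in((.055,.065),(.025,.033)):
    m=(P[...,2]>lo)&(P[...,2]<hi)&(abs(P[...,0]-.6)<.06)&(abs(P[...,1]-.026)<.06); q=P[m]
    r=cv2.minAreaRect((q[:,:2]*1000).astype(np.float32)); print("lens/housing",m.sum(),q.mean(0),r)
s=arm.observe(); w=arm.get_image("wrist"); t=arm.get_image("top"); sc=arm.get_image("scene"); pickle.dump((s,w,t,sc),open("w4.pkl","wb"))
print(s["clock"],s["position"],s["ee_rot"])
U=s["position"][2]-.027
o=ortho(s,w,.6,.026,U+.0165,.05,.25)
cv2.imwrite("pics/l2.png",np.hstack([cv2.resize(sc["img"][90:250,200:360],(400,400)),o])[:,:,::-1])
E
```

```text
lens/housing 266 [0.60090445 0.02572856 0.05970451] ((601.5198974609375, 26.14471435546875), (39.38644790649414, 36.45082092285156), 1.2567672729492188)
lens/housing 896 [0.5982052  0.02524584 0.02901687] ((601.4026489257812, 25.752973556518555), (80.19236755371094, 80.32054138183594), 86.40919494628906)
13.95 [0.55729522 0.01778387 0.12715966] [ 3.13012476e+00  2.65957333e-01 -2.08830613e-04]
```

View pics/l2.png

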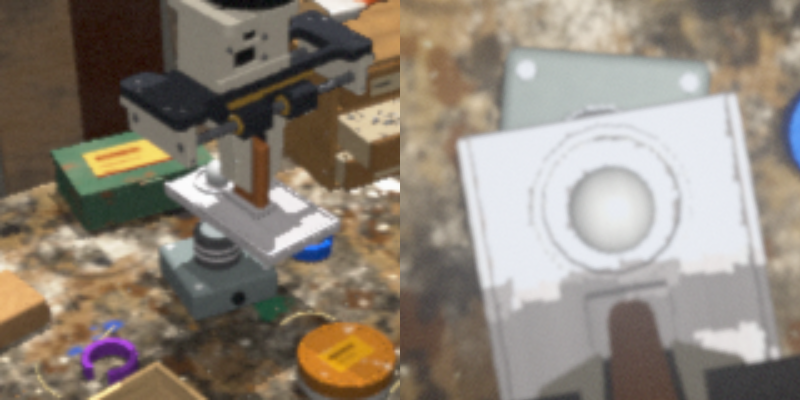

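The ball is seated at (612,210), about 1–2 mm short of the lens centre in both camera frames. I'll nudge it and lower 1 cm.

jog_arm(
  rows=[
    [[0.05, 0, -0.1], [0, 0, 0], 0],
    [[0.1, 0.05, -0.3], [0, 0, 0], 0],
    [[0.15, 0.1, -0.6], [0, 0, 0], 0],
    [[0.15, 0.1, -0.8], [0, 0, 0], 0],
    [[0.15, 0.1, -0.9], [0, 0, 0], 0],
    [[0.15, 0.1, -0.9], [0, 0, 0], 0],
    [[0.15, 0.1, -0.9], [0, 0, 0], 0],
    [[0.15, 0.1, -0.9], [0, 0, 0], 0],
  ],
)

```text
clock: 15.1
position: [0.5589, 0.0191, 0.1182]
ee_rot: [3.13, 0.266, 0.0]
force: [-0.3, -0.3, -3.9]
width: 0.128
gripper_force: 45.0
```

```bash
python3 - <<'E'
from h import *
s=arm.observe(); w=arm.get_image("wrist"); sc=arm.get_image("scene")
print(s["clock"],s["position"],s["ee_rot"],abs(s["dq"]).max())
U=s["position"][2]-.027; P=cloud(sc); h=s["position"]
m=(np.hypot(P[...,0]-.6,P[...,1]-.026)<.012)&(P[...,2]>U+.0195)&(P[...,2]<U+.03); q=P[m]
# sphere fit, radius known
from scipy.optimize import least_squares
f=least_squares(lambda c:np.linalg.norm(q-c,axis=1)-.011,[.6,.026,U+.0165],loss="soft_l1",f_scale=.001); print("ball scene",len(q),f.x)
d=P[...,:2]-h[:2]; m=(np.hypot(d[...,0],d[...,1])<.09)&(abs(P[...,2]-U-.008)<.008)&(sc["img"].min(-1)>90)
q=P[m]; A=np.c_[q[:,:2]-q[:,:2].mean(0),np.ones(len(q))]; k=np.linalg.lstsq(A,q[:,2],rcond=None)[0]; print("plate top",len(q),np.median(q[:,2]),np.degrees(k[:2]))
b=cv2.cvtColor(ortho(s,w,.6,.026,U+.0165,.05,.25),cv2.COLOR_RGB2GRAY)
cs=cv2.HoughCircles(cv2.GaussianBlur(b,(5,5),0),cv2.HOUGH_GRADIENT,1,100,param1=60,param2=10,minRadius=36,maxRadius=50)
print("wrist ball",[(.65-v*.00025,.076-u*.00025,r*.25) for u,v,r in cs[0]])
E
```

```text
15.1 [0.55892926 0.01911106 0.11824354] [3.13024219e+00 2.66498270e-01 1.33892008e-04] 0.00289227014284948
ball scene 24 [0.59887073 0.02943196 0.10484089]
plate top 1282 0.0983061949519414 [ 1.15261019 -1.04851971]
wrist ball [(np.float32(0.59937495), np.float32(0.024624996), np.float32(11.0)), (np.float32(0.56962496), np.float32(0.013124995), np.float32(12.35)), (np.float32(0.61987495), np.float32(0.0041249916), np.float32(12.35)), (np.float32(0.56412494), np.float32(0.043874998), np.float32(11.525)), (np.float32(0.634375), np.float32(0.061124995), np.float32(10.675))]
```

```bash
python3 -c "
from cell import arm
print(arm.sign_off())"
```

```text
the job is handed in; nothing more can be done
None
```

The broken ring is in the reject box, and I handed in at 15.1 s with the tray held still and level to about a degree, the ball in its pocket centred over the lens within about 2 mm, and the underside about 3 cm above it.

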